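# Find the magnet cartridge by its weight and hold it in the trap

### The arm

A 6-joint arm with a two-finger parallel gripper is mounted at the origin on a cart in front of the work surface, level with it; the furniture and walls round the work are solid. World frame = base frame: x ahead of the robot, y to its left, z up, the work surface at z = 0. Lengths are in mm, angles in rad, forces in N, time in s.
With the tool pointing down it reaches from about 300 to 775 mm from the base axis. Payload 14.6 kg.
Tool frame: the origin (TCP) lies between the finger pads; the fingertips stand 22 mm ahead of it and the grasp point (between the pads) lies 3 mm ahead of it (manip.tcp_to_tips is the distance from the TCP to the fingertips, in mm); y points along the fingers, z is the direction in which the jaws open and shut, and the axes are right-handed (so a half turn about y gives the same grasp; the last joint's range is limited). The gripper opens to 94 mm and grips with 3 to 60 N. Pads are 16 mm wide; open, the fingers measure 119 mm over their backs; the gripper's body (75 mm by 177 mm) begins 78 mm behind the grasp point.
Start: joints at [-1.323, 0.3, 1.521, -0, 1.321, -0.067], TCP at [170.287, -522.964, 227.446] pointing down, gripper open.
Joint ranges: [-3.03, 3.03], [-0.79, 2.21], [0.23, 2.52], [-1.04, 4.18], [0, 3.07], [-2.55, 2.55]. Speed limits (rad/s): [2.22, 2.22, 2.57, 3.14, 3.14, 3.14].

### API

Orientations are given as [roll, pitch, yaw] about the fixed x, y, z axes, in that order (R = Rz(yaw) Ry(pitch) Rx(roll)).
In Python, from cell import manip gives the robot as it stands.
- The arm moves only by the shell command python3 -m jog 'ROWS' [OPENING] [FORCE]. ROWS is JSON, one flat list of numbers, 6 for each row, row after row: the shift along the tool's x, y, z in mm, then the turn, a rotation vector about the tool's x, y, z in degrees. A call has 1 to 10 rows; each row is the pose to reach, as a shift and turn from the pose commanded when the call began, along the tool's axes at that moment; what a row does not reach only later rows make up. A row lasts 1/12 s, in which the tool goes at most 41.7 mm and 7.16 degrees, less where a joint would pass 70% of its speed; a pose out of reach is approached as far as the arm can. A call with a gripper value outside its range is refused whole. OPENING is the finger opening in mm, from 0 to 94, set as the call begins (- or left out, the last holds). The fingers move at their own pace and stop on an object; FORCE is the grip in N (left out, the last holds). Time passes only in rows, so rows that repeat a pose let the fingers close. It gives the time, the measured TCP pose, the force and the opening at its end, in the units of the state.
- manip.read_state(): the state, without advancing time (a new reading comes with each control period).
- manip.camera(name): name is "scene" or "top"; returns a dict with "img" (480x640x3 uint8, red, green, blue), "intrinsics" (3x3 intrinsics, pixels), "k1" (the pictures are not rectified: a ray, as slopes to the right and down, at radius r is drawn at 1 + k1 r^2 times it, then the intrinsics apply), "origin" and "orientation" of the camera in the world. Camera axes: x right, y down, z forward; pixel columns grow to the right and rows downward; lengths in mm; the calibration is good to about 2 mm. A picture is of the moment at which its call begins. There is no depth.
- manip.sign_off(): hands the job in, once; it reports no verdict.
Trained networks look in a picture, given as the dict that the camera call returned (one of the last four; its "shot" number tells which), for a name from the list of things; names that differ only in an ending like _2 or _b are one class to them, and where a whole thing is asked for, a point or a joint stands for the part that bears it (a point fixed in the world has none). Each returns a list of dicts, best first, with "score" (0 to 1); they miss things now and then, are a little off and sometimes report something else, mostly with a low value. They report only what shows in the picture. A call takes as long as a camera call.
- manip.masks_of(thing, picture): "pixels" (480x640 bool, what is visible of it) and "xy" ([column, row] in pixels, amid what is visible of it).
- manip.tip_of(thing, picture): "xy" ([column, row] in pixels: a listed point, or the origin of a listed thing).
The state is a dict: "clock": time; "joints": joint angles; "qd": joint speeds; "effort": joint torques, N m; "eef_pos": TCP position; "eef_rot": TCP orientation; "wrist_force": force on the tool from outside, world axes, zero at the start; "moment": the same for the moment, N m; "finger_gap": finger opening in mm.
Only numpy, scipy, OpenCV 4.12 (cv2) and the standard library are available. Lean on these libraries where they do the work, as an engineer would, in place of code of your own. Each camera call takes 0.05 s, during which the arm holds its last target.

### The job

Two outwardly identical steel cartridges hang in the wash rack: one is the magnet for the powder trap, the other a hollow blank, and only their weight tells them apart. Lift the left one right out of its hole, feel its weight and put it fully back, then lift the right one right out; fit the heavier of the two into the upright port of the pipe tee until its flange sits flat on the gasket, leaving the lighter one fully seated in its own hole in the rack. Finish still gripping the heavier one and pressing it gently down on the gasket, so that I can close the clamp; keep both cartridges upright, do not ram them against the tee, and leave the other things on the bench where they lie.

Things in the scene. Friction and masses are not known exactly. Their poses are not given: they have to be found in the camera images.
- cartridge_left: cartridge in the rack's left hole (+y side) at the start. Steel, closed, round about z: tube 34 mm across reaching 60 mm below the flange (nose tapers to 22 mm), flange 64 mm across and 6 mm thick, then a cylindrical grip 28 mm across, 44 mm tall. Origin: on the axis at the flange's underside; z up. 0.24 to 0.65 kg; the magnet is over 0.2 kg heavier than the blank, in either hole
- cartridge_right: the other cartridge, identical to look at, starts in the right hole of the rack (the rack's -y side). Same sizes and origin
- rack: wash rack, fixed: white nylon plate 96 x 236 x 12 mm on steel cheeks, top face 85 mm above the bench, two round through holes 40 mm across, 120 mm apart along its y axis; a cartridge hangs in a hole with its flange flat on the plate. Origin: on the bench under its centre; x away from the robot, y to its left hole, z up
- hole_left (a point): centre of the rack's left hole at the plate's top face; a seated cartridge has its origin here; z up
- hole_right (a point): centre of the rack's right hole at the plate's top face; z up
- housing: the trap, fixed: a steel pipe tee, horizontal pipe along its y axis (176 mm long, 64 mm end flanges) on a dark foot plate 90 x 150 mm, with an upright branch that has a 64 mm flange and a thin dark rubber gasket on top, 96 mm above the bench. Origin: on the bench under the branch; z up
- port (a point): centre of the port's mouth at the gasket's top face; the bore below is 40 mm in diameter and 86 mm deep, blind. A fitted cartridge has its origin here; z up
- tri_clamp: bystander: steel pipe clamp ring, 68 x 98 x 14 mm, lying flat near the tee; origin under its middle, as for the following
- gasket_ring: bystander: red seal ring, 92 mm across, 8 mm high
- spanner: bystander: small spanner 163 mm long, 6 mm high, along its y axis
- sachet_a: bystander: filled sachet 105 x 75 x 20 mm
- sachet_b: bystander: a like sachet
- dose_timer: bystander: small white timer, 62 x 66 x 20 mm
- jar: bystander: jar with a red cap, 44 mm across, 105 mm high

How it is judged (in metres and radians):
On the way, in this order (a step that is already met when the one before it is completed fails the run):
1. the left cartridge is lifted right out of its hole, in the gripper and upright, while the right one stays in its hole (z of cartridge_left in the frame of hole_left above 0.061 m and contact force between cartridge_left and the fingers above 2 N and angle between cartridge_left's own z axis and vertical below 0.25 rad and horizontal distance between cartridge_right and hole_right below 0.006 m and z of cartridge_right in the frame of hole_right below 0.004 m and angle between cartridge_right's own z axis and vertical below 0.07 rad), for 0.3 s.
2. the left cartridge is back in its hole, and the right one is lifted right out, in the gripper and upright (z of cartridge_right in the frame of hole_right above 0.061 m and contact force between cartridge_right and the fingers above 2 N and angle between cartridge_right's own z axis and vertical below 0.25 rad and horizontal distance between cartridge_left and hole_left below 0.006 m and z of cartridge_left in the frame of hole_left below 0.004 m and angle between cartridge_left's own z axis and vertical below 0.07 rad), for 0.3 s.
At the end, for the whole second after the job is handed in: Heavier cartridge in the port: within 4 mm of its axis, flange within 3 mm of the gasket, upright to 0.06 rad, gripped, pressed with over 2 N. Lighter one (under 3.7 N on the rack) back in its own hole within 6 mm, flange within 4 mm, untouched and at rest (((horizontal distance between cartridge_left and port below 0.004 m and z of cartridge_left in the frame of port below 0.003 m and angle between cartridge_left's own z axis and vertical below 0.06 rad and contact force between cartridge_left and the fingers above 4 N and contact force between cartridge_left and housing above 2 N and linear speed of each of cartridge_left, cartridge_right below 0.02 m/s and horizontal distance between cartridge_right and hole_right below 0.006 m and z of cartridge_right in the frame of hole_right below 0.004 m and angle between cartridge_right's own z axis and vertical below 0.07 rad and contact force between cartridge_right and the fingers below 0.1 N and contact force between cartridge_right and rack between 0.5 and 3.7 N) or (horizontal distance between cartridge_right and port below 0.004 m and z of cartridge_right in the frame of port below 0.003 m and angle between cartridge_right's own z axis and vertical below 0.06 rad and contact force between cartridge_right and the fingers above 4 N and contact force between cartridge_right and housing above 2 N and linear speed of each of cartridge_right, cartridge_left below 0.02 m/s and horizontal distance between cartridge_left and hole_left below 0.006 m and z of cartridge_left in the frame of hole_left below 0.004 m and angle between cartridge_left's own z axis and vertical below 0.07 rad and contact force between cartridge_left and the fingers below 0.1 N and contact force between cartridge_left and rack between 0.5 and 3.7 N))); the arm keeps its last pose, push and grip.
It fails at once if a cartridge is tipped over (angle between any of cartridge_left, cartridge_right's own z axis and vertical above 0.6 rad).
It fails at once if a cartridge is rammed against the tee (over 100 N) (contact force between any of cartridge_left, cartridge_right and housing above 100 N).
It fails at once if another thing on the bench is pushed away by more than 30 mm (distance of any of tri_clamp, gasket_ring, spanner, sachet_a, sachet_b, dose_timer, jar from where it was at the start of the episode above 0.03 m).
It also fails if it takes over 64 s, if anything falls off the work surface, if the arm or the gripper's body presses on something with over 40 N, if the wrist force passes 120 N, or if a joint passes its speed limit or range.

## Working session

There is one attempt and no reset: what is moved stays moved. The work goes in short steps, Python scripts to look and compute and a shell command to move; the robot and the scene stay as the last step left them, time stands still between calls to the robot, and variables do not carry over. Pictures are saved under pics/ and viewed, and the job is handed in when it is done.

```bash
ls; mkdir -p pics; cat > h.py <<'E'
import numpy as np, cv2
from cell import manip
from scipy.spatial.transform import Rotation as R
def rot(o):
    o=np.array(o)
    return o if o.shape==(3,3) else R.from_euler('xyz',o).as_matrix()
def ray(c,px):
    K=np.array(c['intrinsics']); p=np.array([(px[0]-K[0,2])/K[0,0],(px[1]-K[1,2])/K[1,1]])
    q=p.copy()
    for _ in range(30): q=p/(1+c['k1']*(q@q))
    return rot(c['orientation'])@np.array([q[0],q[1],1])
def onz(c,px,z):
    o=np.array(c['origin']);d=ray(c,px); return o+d*(z-o[2])/d[2]
def tri(c1,p1,c2,p2):
    o1,o2=np.array(c1['origin']),np.array(c2['origin']);d1,d2=ray(c1,p1),ray(c2,p2)
    d1/=np.linalg.norm(d1);d2/=np.linalg.norm(d2)
    s=np.linalg.lstsq(np.c_[d1,-d2],o2-o1,rcond=None)[0]
    a,b=o1+s[0]*d1,o2+s[1]*d2
    return (a+b)/2,np.linalg.norm(a-b)
def proj(c,P):
    K=np.array(c['intrinsics']); q=rot(c['orientation']).T@(np.array(P)-np.array(c['origin']))
    s=q[:2]/q[2]; s=s*(1+c['k1']*(s@s)); return np.array([K[0,0]*s[0]+K[0,2],K[1,1]*s[1]+K[1,2]])
def save(c,n): cv2.imwrite('pics/'+n,cv2.cvtColor(c['img'],cv2.COLOR_RGB2BGR))
E
python3 - <<'E'
from h import *
s=manip.read_state(); print(s, manip.tcp_to_tips)
for n in ('scene','top'):
    c=manip.camera(n); save(c,n+'0.png'); print(n,c['origin'],c['orientation'],c['intrinsics'],c['k1'],c['shot'])
    for t in ['cartridge_left','cartridge_right','hole_left','hole_right','port','housing','rack']:
        for d in manip.tip_of(t,c)[:3]: print(t,np.round(d['xy'],1),round(d['score'],2), np.round(onz(c,d['xy'],85 if 'port' not in t else 96),1))
E
```

```text
pics
{'clock': 0.0, 'joints': array([-1.32259880e+00,  3.00477117e-01,  1.52157919e+00, -2.47230675e-05,
        1.32068088e+00, -6.65728688e-02]), 'qd': array([ 3.33725089e-06,  2.33467212e-03, -7.00409898e-04, -1.28013590e-03,
        3.08619172e-04,  8.83698601e-04]), 'effort': array([-5.68965661e-04, -5.31808090e+01, -3.52734911e+01,  7.08033610e-02,
        2.44546984e-02, -5.98027577e-05]), 'eef_pos': array([ 170.22744621, -522.74929496,  226.88380921]), 'eef_rot': array([-1.57193992e+00,  5.22452469e-05, -2.82681616e+00]), 'wrist_force': array([ 1.46580392,  0.5508264 , -0.294922  ]), 'moment': array([-0.00977589, -0.01842779, -0.03672677]), 'finger_gap': 93.70798329311172} 22.0
scene [-307.47427282  410.8709905   924.07363121] [-2.26506969 -0.02026731 -2.09258031] [[545.61673734   0.         321.8511572 ]
 [  0.         545.61673734 242.83241477]
 [  0.           0.           1.        ]] -0.0865018883488088 1
cartridge_right [217.3 280.8] 0.81 [554.6 162.6  85. ]
cartridge_right [261.1 232.9] 0.24 [662.1   5.7  85. ]
hole_left [168.4 300.1] 0.68 [548.7 276.6  85. ]
hole_right [216.4 283.9] 0.58 [546.3 168.   85. ]
housing [224.5 341.8] 0.15 [385.  214.8  85. ]
rack [196.7 312. ] 0.71 [487.2 235.3  85. ]
top [ 386.17202749  -81.67878289 1197.83780068] [-2.98050213 -0.01971482 -1.58982415] [[470.26731679   0.         323.75613221]
 [  0.         470.26731679 242.37710298]
 [  0.           0.           1.        ]] 0.03250621806006829 2
cartridge_left [158.9 249.6] 0.71 [555.5 283.4  85. ]
cartridge_right [207.5 248.5] 0.87 [556.2 169.5  85. ]
hole_left [160.7 247.2] 0.86 [561.1 279.4  85. ]
hole_right [208.6 245.9] 0.76 [562.4 167.1  85. ]
port [358.6 259.8] 0.85 [ 521.8 -188.4   96. ]
port [294.1 175.7] 0.45 [729.7 -38.   96. ]
housing [356.  263.4] 0.84 [ 514.6 -182.9   85. ]
rack [196.7 251.6] 0.93 [549.2 194.8  85. ]
```

View pics/scene0.png

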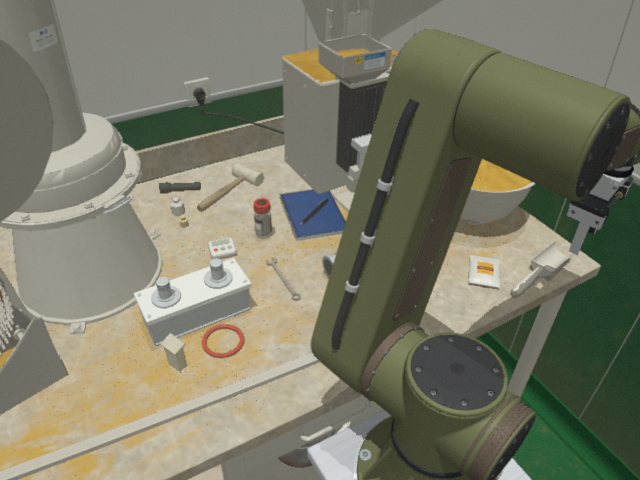

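View pics/top0.png

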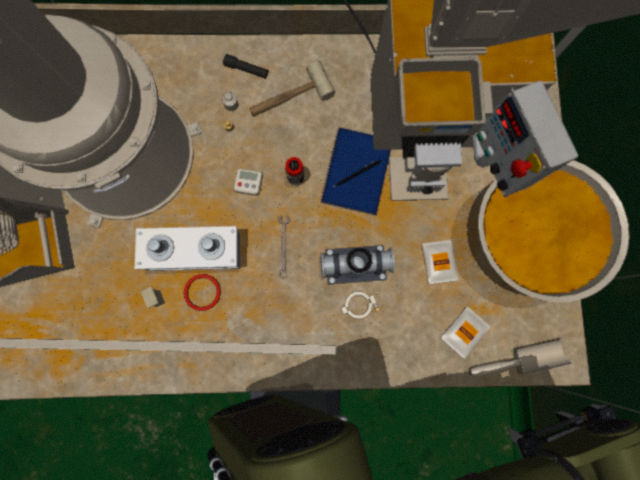

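The scene view shows the rack with its cartridges at (165,290) and (217,272); the arm hides the tee. The top view shows the rack at (187,248), the tee's port at (359,260), and the clamp below it at (360,305). I'll zoom in to measure.

```bash
python3 - <<'E'
from h import *
t=cv2.imread('pics/top0.png'); s=cv2.imread('pics/scene0.png')
a=cv2.resize(t[215:285,125:255],None,fx=6,fy=6,interpolation=cv2.INTER_CUBIC)
b=cv2.resize(t[225:330,305:435],None,fx=5,fy=5,interpolation=cv2.INTER_CUBIC)
d=cv2.resize(s[245:345,125:265],None,fx=5,fy=5,interpolation=cv2.INTER_CUBIC)
cv2.imwrite('pics/a.png',a);cv2.imwrite('pics/b.png',b);cv2.imwrite('pics/d.png',d)
E
```

```text
(no output)
```

View pics/a.png

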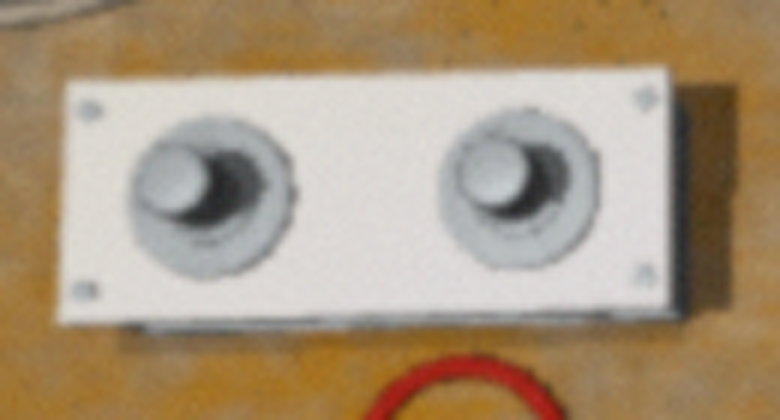

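View pics/b.png

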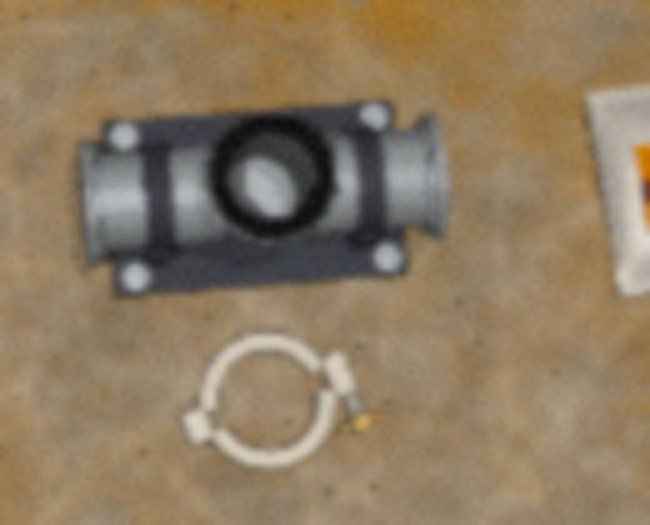

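View pics/d.png

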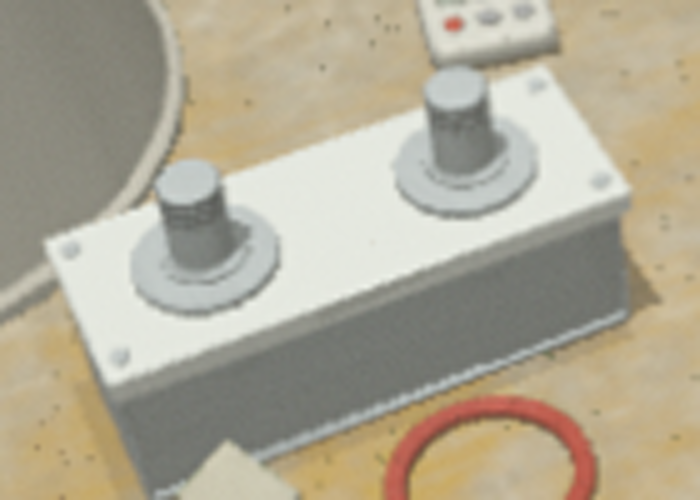

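```bash
python3 - <<'E'
from h import *
# reuse calibration from a fresh camera call
ct=manip.camera('top'); cs=manip.camera('scene')
def white(img,box,thr):
    x0,y0,x1,y1=box; f=8
    g=cv2.cvtColor(img,cv2.COLOR_RGB2LAB)[y0:y1,x0:x1]
    G=cv2.resize(g,None,fx=f,fy=f,interpolation=cv2.INTER_CUBIC)
    m=((G[...,0]>thr)&(abs(G[...,2].astype(int)-128)<12)).astype(np.uint8)
    cs_,h=cv2.findContours(m,cv2.RETR_CCOMP,cv2.CHAIN_APPROX_NONE)
    return cs_,h[0],f,(x0,y0),G
for c,box,thr,name in ((ct,(125,215,255,285),205,'t'),(cs,(125,245,265,345),205,'s')):
    cc,h,f,o,G=white(c['img'],box,thr)
    print(name,'L sample',np.percentile(G[...,0],[5,25,50,75,90]))
    big=max(range(len(cc)),key=lambda i:cv2.contourArea(cc[i]))
    ap=cv2.boxPoints(cv2.minAreaRect(cc[big])); pp=cv2.approxPolyDP(cc[big],25,True)[:,0]
    for p in pp:
        q=(p+.5)/f-.5+np.array(o); print(' corner',np.round(q,1),np.round(onz(c,q,85)[:2],1))
    for i in range(len(cc)):
        if h[i][3]>=0 and cv2.contourArea(cc[i])>3000:
            e=cv2.fitEllipse(cv2.convexHull(cc[i])); q=(np.array(e[0])+.5)/f-.5+np.array(o)
            pts=(cc[i][:,0]+.5)/f-.5+np.array(o); W=np.array([onz(c,p,88)[:2] for p in pts])
            (cx,cy),r=cv2.minEnclosingCircle(W.astype(np.float32))
            print(' flange',q,np.array(e[1])/f,onz(c,q,88)[:2].round(1),'minenc',cx,cy,r)
for nm in ['cartridge_left','cartridge_right']:
    for c in (ct,cs):
        print(nm,[(np.round(d['xy'],1),round(d['score'],2),d['pixels'].sum()) for d in manip.masks_of(nm,c)[:3]])
# gasket
g=cv2.cvtColor(ct['img'],cv2.COLOR_RGB2GRAY)[235:285,335:385]
G=cv2.resize(g,None,fx=8,fy=8,interpolation=cv2.INTER_CUBIC); 
m=(G<60).astype(np.uint8)
cc,_=cv2.findContours(m,cv2.RETR_EXTERNAL,cv2.CHAIN_APPROX_NONE)
k=max(cc,key=cv2.contourArea); W=np.array([onz(ct,(p+.5)/8-.5+[335,235],96)[:2] for p in k[:,0]])
print('gasket',cv2.minEnclosingCircle(W.astype(np.float32)),W.min(0),W.max(0))
cv2.imwrite('pics/g.png',m*255)
E
```

```text
t L sample [ 82. 134. 142. 215. 221.]
 corner [234.9 227.1] [607.2 105.3]
 corner [137.2 228.8] [606.3 336. ]
 corner [142.2 233.4] [594.9 323.9]
 corner [136.4 234.4] [592.7 337.2]
 corner [135.2 261.2] [528.8 337.2]
 corner [141.6 263.6] [522.9 322.3]
 corner [135.1 266.9] [515.2 336.9]
 corner [234.7 264.9] [515.8 104.9]
 corner [235.1 232.9] [592.8 104.8]
 corner [229.8 230.3] [599.4 117.4]
 flange [160.01431656 247.58470917] [28.17626953 30.3482914 ] [559.8 280. ] minenc 559.8683471679688 279.8006286621094 35.15886306762695
 flange [211.46609497 246.14163971] [27.99373627 29.11087608] [561.3 159.6] minenc 561.4181518554688 159.29171752929688 34.6910400390625
s L sample [125. 145. 183. 193. 233.]
 corner [250.4 281.9] [516.2  99.7]
 corner [232.2 257.4] [611.4 103.2]
 corner [222.4 261.8] [608.  128.9]
 corner [232.3 278.6] [545.4 130.6]
 corner [222.7 287.7] [528.6 160.4]
 corner [204.6 283.9] [558.6 191. ]
 corner [208.9 266.2] [608.7 161.6]
 corner [169.7 279.8] [608.  254.6]
 corner [171.3 287.7] [582.2 259.3]
 corner [180.8 294.1] [553.5 247.3]
 corner [171.9 306.6] [526.8 276. ]
 corner [161.7 308.3] [532.2 296.6]
 corner [151.6 303.2] [556.9 311.1]
 corner [154.9 284.9] [607.7 288.4]
 corner [133.8 293.6] [603.5 336.8]
 corner [147.4 321.2] [511.  333.5]
cartridge_left [(array([161.1, 246.9]), 0.74, np.int64(612))]
cartridge_left [(array([164.5, 294.2]), 0.69, np.int64(629))]
cartridge_right [(array([211. , 246.8]), 0.82, np.int64(582))]
cartridge_right [(array([214. , 276.9]), 0.7, np.int64(618)), (array([221.4, 247.1]), 0.5, np.int64(453))]
gasket ((512.8645629882812, -172.40115356445312), 52.89828872680664) [ 477.71309386 -217.99346428] [ 551.94588884 -130.5661469 ]
```

View pics/g.png

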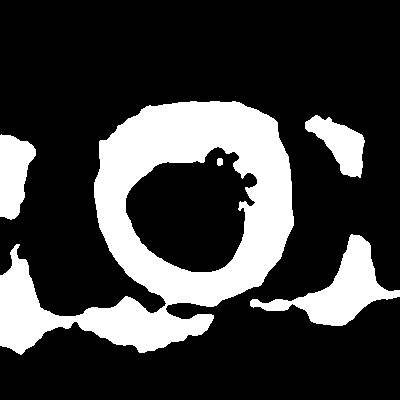

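```bash
cat >> h.py <<'E'
CMD=None
def plan(P,yaw=None,cur=None,curR=None):
    s=manip.read_state(); p=np.array(s['eef_pos']) if cur is None else np.array(cur); Rm=rot(s['eef_rot']) if curR is None else curR
    d=Rm.T@(np.array(P)-p)
    T=R.from_euler('xyz',[-np.pi/2,0,np.radians(-90 if yaw is None else yaw)]).as_matrix()
    rv=np.degrees(R.from_matrix(Rm.T@T).as_rotvec())
    print('shift',d.round(1),'turn',rv.round(1)); return d,rv
E
python3 - <<'E'
from h import *
plan([560,279.5,227.4],cur=[170.287,-522.964,227.446])
plan([560,279.5,118.0],cur=[170.287,-522.964,227.446])
E
```

```text
shift [-619.1    0.  -642.3] turn [  0. -72.   0.]
shift [-619.1  109.4 -642.3] turn [  0. -72.   0.]
```

```bash
python3 -m jog '[-619,0,-642,0,-72,0,-619,0,-642,0,-72,0,-619,0,-642,0,-72,0,-619,0,-642,0,-72,0,-619,0,-642,0,-72,0,-619,0,-642,0,-72,0,-619,0,-642,0,-72,0,-619,0,-642,0,-72,0,-619,0,-642,0,-72,0,-619,0,-642,0,-72,0]' 94 40; python3 -c "
from h import *
plan([560,279.5,227.4])"
```

```text
clock: 1.93
eef_pos: [352.8, -146.3, 227.8]
eef_rot: [-1.57, -0.0, -1.571]
wrist_force: [0.5, -0.3, -0.9]
finger_gap: 93.8
shift [-4.258e+02  4.000e-01  2.072e+02] turn [-0.1 -0.   0. ]
```

```bash
python3 -m jog '[-423,0,206,0,0,0,-423,0,206,0,0,0,-423,0,206,0,0,0,-423,0,206,0,0,0,-423,0,206,0,0,0,-423,0,206,0,0,0,-423,0,206,0,0,0,-423,0,206,0,0,0,-423,0,206,0,0,0,-423,0,206,0,0,0]'; python3 -c "
from h import *
plan([560,279.5,227.4])
c=manip.camera('scene');save(c,'s1.png');c=manip.camera('top');save(c,'t1.png')
print(manip.read_state()['eef_pos'])
"
```

```text
clock: 2.77
eef_pos: [537.5, 227.5, 227.4]
eef_rot: [-1.571, 0.0, -1.577]
wrist_force: [1.4, -1.1, 1.0]
finger_gap: 94.0
shift [-52.1   0.   22.2] turn [-0.  -0.3 -0. ]
[537.87750407 229.43656093 225.94709806]
```

View pics/s1.png

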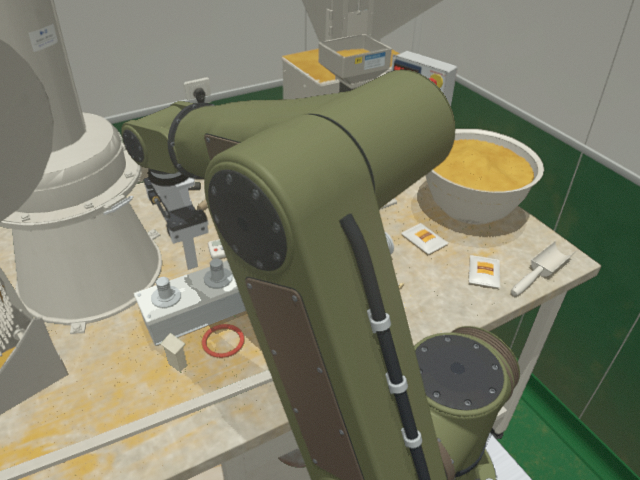

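View pics/t1.png

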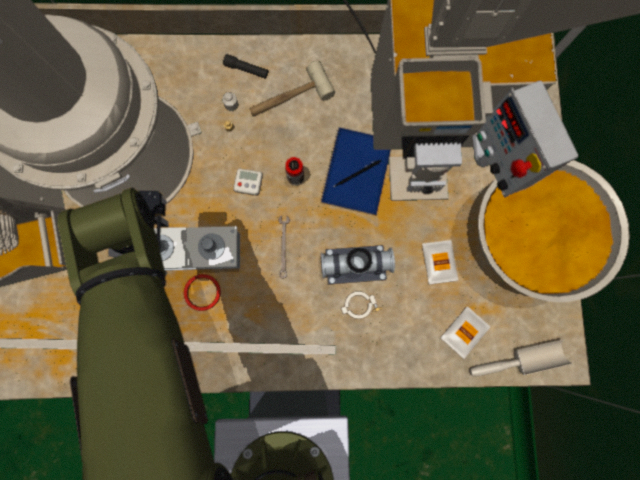

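```bash
python3 - <<'E'
from h import *
ct=manip.camera('top'); cs=manip.camera('scene')
for p in [(193,150),(185,180),(160,205),(130,215),(100,213)]: print('top base',onz(ct,p,0)[:2].round())
for p in [(161,270),(155,285),(130,305),(90,318)]: print('scene base',onz(cs,p,0)[:2].round())
# ring edges: top right edge (158,95),(145,145),(110,190); scene ring right edge (141,170),(135,190),(100,210)
for z in (150,200,250,300): print(z,[onz(ct,p,z)[:2].round() for p in [(158,95),(147,145),(115,188)]],[onz(cs,p,z)[:2].round() for p in [(141,172),(128,198),(90,215)]])
E
```

```text
top base [833. 232.]
top base [751. 250.]
top base [685. 313.]
top base [660. 388.]
top base [666. 463.]
scene base [745. 247.]
scene base [700. 276.]
scene base [663. 347.]
scene base [666. 440.]
150 [array([912., 276.]), array([790., 297.]), array([688., 365.])] [array([970., 207.]), array([868., 267.]), array([843., 365.])]
200 [array([887., 259.]), array([771., 279.]), array([674., 344.])] [array([888., 220.]), array([792., 277.]), array([768., 368.])]
250 [array([862., 242.]), array([751., 261.]), array([659., 322.])] [array([805., 233.]), array([716., 286.]), array([694., 371.])]
300 [array([837., 225.]), array([732., 243.]), array([645., 301.])] [array([723., 246.]), array([640., 295.]), array([620., 374.])]
```

Clearance to the hopper (centre about (825,400), radius about 170) looks adequate. I'll move on over the left cartridge.

```bash
python3 -m jog '[-25,0,11,0,-0.3,0,-50,0,22,0,-0.3,0,-50,0,22,0,-0.3,0,-50,0,22,0,-0.3,0]'; python3 -c "
from h import *
plan([560,279.5,118])
c=manip.camera('scene');save(c,'s2.png')
cv2.imwrite('pics/s2z.png',cv2.resize(cv2.imread('pics/s2.png')[130:350,90:290],None,fx=3,fy=2.7))
"
```

```text
clock: 3.3
eef_pos: [559.3, 274.6, 227.5]
eef_rot: [-1.571, -0.0, -1.572]
wrist_force: [-0.0, 0.1, -0.4]
finger_gap: 94.2
shift [ -4.9 109.5   0.7] turn [ 0. -0.  0.]
```

View pics/s2z.png

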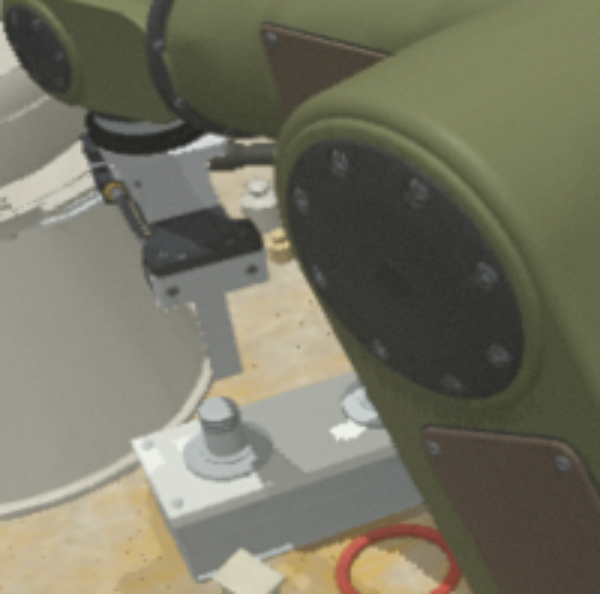

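```bash
python3 -c "
from h import *
s=manip.read_state();print(s['eef_pos'],s['qd'].round(3))
c=manip.camera('scene')
for x in (-60,-47): print(proj(c,s['eef_pos']+np.array([x,0,-22])))
for y in (-8,8): print(y,proj(c,s['eef_pos']+np.array([-53,y,-22])))
plan([560,279.5,118])
"
```

```text
[559.16375214 274.01215886 227.58513958] [-0.009 -0.013  0.011 -0.001  0.     0.002]
[167.5556514  272.13101457]
[165.50262724 268.13323124]
-8 [170.41684673 268.64291558]
8 [162.45553895 271.30405251]
shift [ -5.7 109.7   0.8] turn [-0.  -0.1  0. ]
```

```bash
python3 -m jog '[-5.5,20,1,0,0,0,-5.5,45,1,0,0,0,-5.5,70,1,0,0,0,-5.5,90,1,0,0,0,-5.5,103,1,0,0,0,-5.5,109,1,0,0,0,-5.5,109,1,0,0,0,-5.5,109,1,0,0,0]'; python3 -m jog '[0,0,0,0,0,0,0,0,0,0,0,0,0,0,0,0,0,0,0,0,0,0,0,0,0,0,0,0,0,0,0,0,0,0,0,0]' 20 40;  python3 -c "
from h import *
s=manip.read_state();print(s['eef_pos'],s['wrist_force'],s['finger_gap'])
c=manip.camera('scene');save(c,'s3.png')
cv2.imwrite('pics/s3z.png',cv2.resize(cv2.imread('pics/s3.png')[130:350,90:290],None,fx=3,fy=2.7))
"
```

```text
clock: 4.07
eef_pos: [560.8, 280.4, 119.6]
eef_rot: [-1.57, 0.001, -1.572]
wrist_force: [0.2, -0.3, 0.2]
finger_gap: 94.2
clock: 4.57
eef_pos: [560.4, 280.7, 118.6]
eef_rot: [-1.571, 0.0, -1.571]
wrist_force: [-0.3, -0.1, -0.6]
finger_gap: 57.5
[560.39298655 280.72491377 118.57470859] [-0.26334824 -0.13603911 -0.58271968] 57.500137282265015
```

View pics/s3z.png

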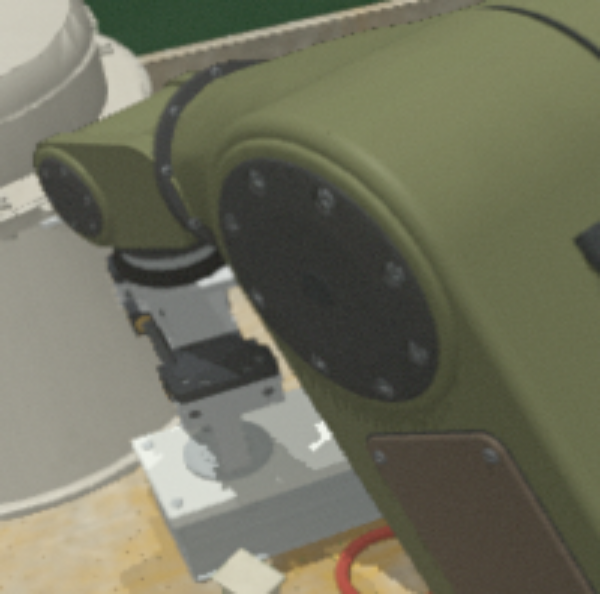

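```bash
python3 -m jog '[0,0,0,0,0,0,0,0,0,0,0,0,0,0,0,0,0,0,0,0,0,0,0,0,0,0,0,0,0,0,0,0,0,0,0,0,0,0,0,0,0,0,0,0,0,0,0,0]' 20 40;  python3 -c "
from h import *
s=manip.read_state();print(s['eef_pos'],s['wrist_force'],s['moment'],s['finger_gap'])
"
```

```text
clock: 5.28
eef_pos: [560.4, 280.7, 118.4]
eef_rot: [-1.571, 0.0, -1.572]
wrist_force: [0.1, 0.7, -0.3]
finger_gap: 27.5
[560.39134218 280.65431338 118.41097297] [ 0.05897345  0.68671484 -0.25347835] [-0.01614323 -0.10116584  0.05821907] 27.473113342935196
```

```bash
python3 -m jog '[0,-5,0,0,0,0,0,-15,0,0,0,0,0,-30,0,0,0,0,0,-48,0,0,0,0,0,-64,0,0,0,0,0,-73,0,0,0,0,0,-76,0,0,0,0,0,-76,0,0,0,0,0,-76,0,0,0,0,0,-76,0,0,0,0]';  python3 -m jog '[0,0,0,0,0,0,0,0,0,0,0,0,0,0,0,0,0,0,0,0,0,0,0,0,0,0,0,0,0,0]'; python3 -c "
from h import *
s=manip.read_state();print(s['eef_pos'],s['wrist_force'],s['moment'],s['finger_gap'])
c=manip.camera('scene');save(c,'s4.png')
for i in range(4):
  manip.camera('top');s=manip.read_state();print(s['wrist_force'])
cv2.imwrite('pics/s4z.png',cv2.resize(cv2.imread('pics/s4.png')[130:350,90:290],None,fx=3,fy=2.7))
"
```

```text
clock: 6.12
eef_pos: [560.1, 280.5, 193.4]
eef_rot: [-1.572, -0.001, -1.572]
wrist_force: [0.1, 0.3, -2.5]
finger_gap: 27.4
clock: 6.53
eef_pos: [560.4, 280.7, 194.3]
eef_rot: [-1.571, -0.0, -1.572]
wrist_force: [0.1, -0.1, -1.9]
finger_gap: 27.6
[560.36806362 280.66901968 194.34235641] [ 0.11892265 -0.14403901 -1.94803917] [-0.05796973 -0.03590406 -0.02435481] 27.558414038104058
[-1.36828314 -0.66274692 -1.65020389]
[ 0.09248438  0.13710209 -3.18028768]
[ 0.36484885 -0.4038328  -2.4837888 ]
[-1.404145   -0.40938011 -3.04089649]
```

View pics/s4z.png

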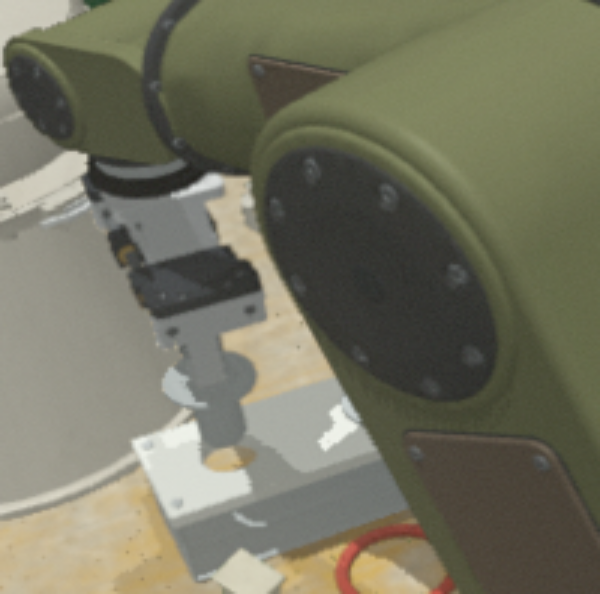

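The scene view shows the cartridge fully out of its hole and upright, with the nose at about zoom (222,440). The wrist reads about -2.5 N, so this is probably the blank. I'll put it back.

```bash
python3 -m jog '[0,8,0,0,0,0,0,25,0,0,0,0,0,42,0,0,0,0,0,56,0,0,0,0,0,66,0,0,0,0,0,72,0,0,0,0,0,75,0,0,0,0,0,76,0,0,0,0,0,76,0,0,0,0,0,76,0,0,0,0]';  python3 -m jog '[0,0,0,0,0,0,0,0,0,0,0,0]'; python3 -c "
from h import *
s=manip.read_state();print(s['eef_pos'],s['wrist_force'],s['moment'],s['finger_gap'])
c=manip.camera('scene');save(c,'s5.png')
cv2.imwrite('pics/s5z.png',cv2.resize(cv2.imread('pics/s5.png')[130:350,90:290],None,fx=3,fy=2.7))
"
```

```text
clock: 7.62
eef_pos: [560.7, 280.8, 119.1]
eef_rot: [-1.57, 0.0, -1.572]
wrist_force: [0.1, 0.2, -2.4]
finger_gap: 27.7
clock: 7.78
eef_pos: [560.5, 280.7, 118.9]
eef_rot: [-1.57, 0.0, -1.572]
wrist_force: [0.3, -0.4, -2.3]
finger_gap: 27.4
[560.54836307 280.73511597 118.92499201] [ 0.26312986 -0.42018727 -2.28861533] [-0.03047625 -0.06797787 -0.03099312] 27.414402801320335
```

View pics/s5z.png

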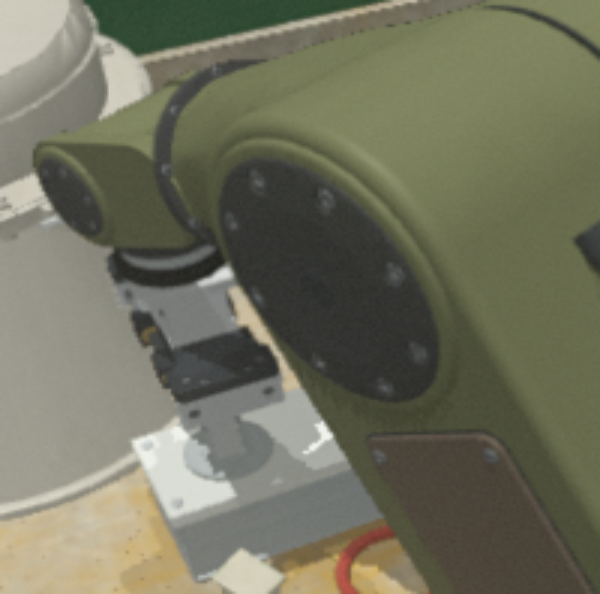

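```bash
python3 -m jog '[0,0.6,0,0,0,0,0,1,0,0,0,0,0,1,0,0,0,0]'; python3 -m jog '[0,0,0,0,0,0,0,0,0,0,0,0,0,0,0,0,0,0,0,0,0,0,0,0,0,0,0,0,0,0,0,0,0,0,0,0,0,0,0,0,0,0]' 75; python3 -m jog '[0,-5,0,0,0,0,0,-20,0,0,0,0,0,-40,0,0,0,0,0,-60,0,0,0,0,0,-75,0,0,0,0,0,-80,0,0,0,0,30,-80,0,0,0,0]'; python3 -c "
from h import *
plan([561.3,159.8,190])
c=manip.camera('scene');save(c,'s6.png')
cv2.imwrite('pics/s6z.png',cv2.resize(cv2.imread('pics/s6.png')[130:350,90:290],None,fx=3,fy=2.7))
"
```

```text
clock: 8.08
eef_pos: [560.5, 280.7, 118.4]
eef_rot: [-1.57, 0.0, -1.572]
wrist_force: [-3.5, -1.4, 5.9]
finger_gap: 27.4
clock: 8.67
eef_pos: [560.4, 280.7, 117.4]
eef_rot: [-1.571, 0.0, -1.572]
wrist_force: [-0.3, 0.3, 0.7]
finger_gap: 70.7
clock: 9.25
eef_pos: [560.3, 253.7, 198.8]
eef_rot: [-1.568, 0.002, -1.568]
wrist_force: [-0.1, -1.2, 0.5]
finger_gap: 74.9
shift [93.9  8.7  0.7] turn [-0.1  0.2 -0.1]
```

View pics/s6z.png

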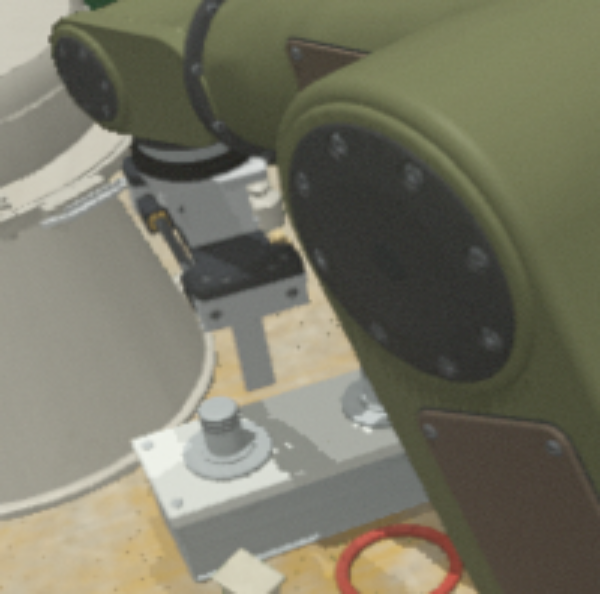

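The left cartridge is seated again at zoom (228,440). The right one is next.

```bash
python3 -m jog '[30,0,0.7,0,0,0,65,0,0.7,0,0,0,91,0,0.7,0,0,0,91,0,0.7,0,0,0,91,0,0.7,0,0,0]'; python3 -c "
from h import *
plan([561.3,159.8,118.5])
c=manip.camera('top');
import json
for n in ['cartridge_left']:
  print([(np.round(d['xy'],1),round(d['score'],2),d['pixels'].sum()) for d in manip.masks_of(n,c)])
save(c,'t7.png')
cv2.imwrite('pics/t7z.png',cv2.resize(cv2.imread('pics/t7.png')[195:305,115:265],None,fx=5,fy=5))
"
```

```text
clock: 9.72
eef_pos: [561.0, 158.6, 197.2]
eef_rot: [-1.571, -0.0, -1.574]
wrist_force: [-0.8, 0.3, 0.4]
finger_gap: 75.3
shift [-1.2 78.7  0.3] turn [ 0.  -0.2  0. ]
[]
```

View pics/t7z.png

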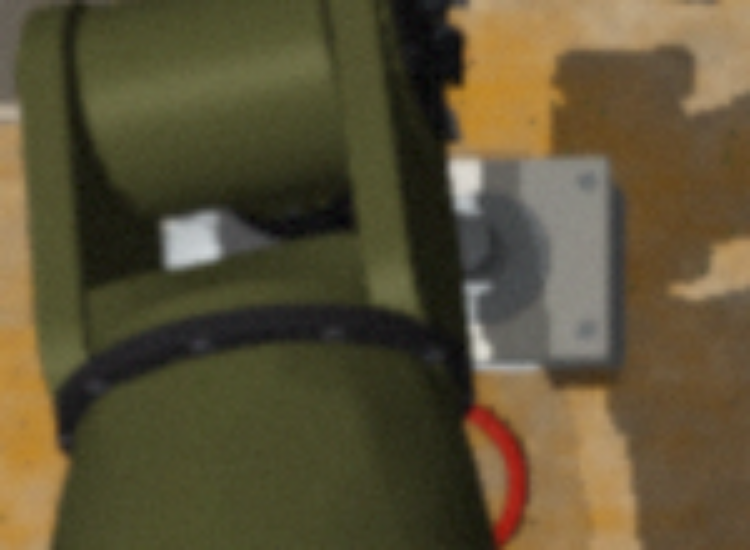

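```bash
python3 -m jog '[-0.5,20,0,0,0,0,-0.5,42,0,0,0,0,-0.5,60,0,0,0,0,-0.5,72,0,0,0,0,-0.5,79,0,0,0,0,-0.5,79,0,0,0,0]' 60; python3 -m jog '[0,0,0,0,0,0,0,0,0,0,0,0,0,0,0,0,0,0,0,0,0,0,0,0,0,0,0,0,0,0,0,0,0,0,0,0,0,0,0,0,0,0]' 20 40;  python3 -c "
from h import *
s=manip.read_state();print(s['eef_pos'],s['wrist_force'],s['moment'],s['finger_gap'])
"
```

```text
clock: 10.32
eef_pos: [560.5, 160.7, 117.1]
eef_rot: [-1.573, -0.0, -1.571]
wrist_force: [-0.2, 0.6, -0.9]
finger_gap: 60.0
clock: 10.9
eef_pos: [561.2, 160.2, 118.9]
eef_rot: [-1.57, 0.0, -1.572]
wrist_force: [-0.3, 0.0, 3.3]
finger_gap: 27.8
[561.21430647 160.1806489  118.90732572] [-0.31569862  0.00673433  3.33001058] [-0.06125948 -0.04162572  0.03061666] 27.763844362358256
```

```bash
python3 -m jog '[0,0,0,0,0,0,0,0,0,0,0,0]' - 55; python3 -m jog '[0,-5,0,0,0,0,0,-15,0,0,0,0,0,-30,0,0,0,0,0,-48,0,0,0,0,0,-64,0,0,0,0,0,-78,0,0,0,0,0,-82,0,0,0,0,0,-82,0,0,0,0,0,-82,0,0,0,0,0,-82,0,0,0,0]';  python3 -m jog '[0,0,0,0,0,0,0,0,0,0,0,0,0,0,0,0,0,0,0,0,0,0,0,0,0,0,0,0,0,0]'; python3 -c "
from h import *
s=manip.read_state();print(s['eef_pos'],s['wrist_force'],s['moment'],s['finger_gap'])
for i in range(4):
  c=manip.camera('scene');s=manip.read_state();print(s['wrist_force'])
save(c,'s8.png')
"
```

```text
clock: 11.07
eef_pos: [561.2, 160.2, 118.9]
eef_rot: [-1.57, 0.0, -1.572]
wrist_force: [0.2, -1.2, 6.2]
finger_gap: 27.3
clock: 11.9
eef_pos: [560.5, 160.1, 199.3]
eef_rot: [-1.573, -0.0, -1.572]
wrist_force: [-0.7, -1.1, -6.3]
finger_gap: 27.3
clock: 12.32
eef_pos: [561.0, 160.2, 200.3]
eef_rot: [-1.571, -0.0, -1.572]
wrist_force: [0.1, -1.1, -5.7]
finger_gap: 27.1
[560.96366772 160.15719712 200.3245599 ] [ 0.14080673 -1.10239151 -5.66481745] [-0.02704847 -0.11783963  0.04078387] 27.136003332647103
[ 0.21153059  0.49058889 -6.53119574]
[-1.02304549  0.39742286 -5.33142306]
[ 0.09299228 -0.14433473 -6.2928972 ]
[-0.3029019  -0.01716672 -6.33192998]
```

View pics/s8.png

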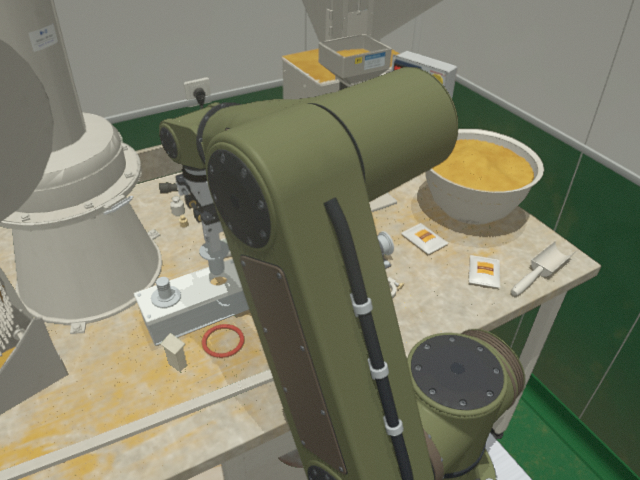

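The right cartridge weighs about 6.0 N and the left about 2.5 N, so the right is the magnet. Before moving it, I'll refine the port position from the unobstructed first top view.

```bash
python3 -m jog '[0,-10,0,0,0,0,20,-20,-3,0,0,0,60,-25,-7,0,0,0,95,-25,-11,0,0,0,130,-25,-15,0,0,0,160,-25,-18,0,0,0,185,-25,-21,0,0,0,200,-25,-23,0,0,0,208,-25,-23,0,0,0,208,-25,-23,0,0,0]'; python3 - <<'E'
from h import *
s=manip.read_state();print(s['eef_pos'],s['eef_rot'])
c=manip.camera('scene');save(c,'s9.png')
c=manip.camera('top');save(c,'t9.png')
for i in range(2):
    d=manip.tip_of('port',c); print([(np.round(q['xy'],1),round(q['score'],2),onz(c,q['xy'],96)[:2].round(1)) for q in d[:2]])
img=cv2.imread('pics/top0.png'); g=cv2.cvtColor(img,cv2.COLOR_BGR2GRAY)
# radial edge search on gasket outer: model circle centre (x,y), radius r at z=96: maximise ring contrast
from scipy.ndimage import map_coordinates
from scipy.optimize import minimize
g=cv2.GaussianBlur(g,(0,0),0.7).astype(float)
th=np.linspace(0,2*np.pi,180,endpoint=False)
def circ(x,y,r,z=96):
    P=[proj(c,[x+r*np.cos(t),y+r*np.sin(t),z]) for t in th]; P=np.array(P); return map_coordinates(g,[P[:,1],P[:,0]],order=1)
for r in (26,28,29,30,31,32,33):
    best=min(((np.mean(np.clip(circ(x,y,r-2.5)-circ(x,y,r+2.5),-40,40)),x,y) for x in np.arange(516,528,1) for y in np.arange(-195,-182,1)))
    print(r,best)
E
```

```text
clock: 13.35
eef_pos: [538.0, -49.0, 226.1]
eef_rot: [-1.57, -0.0, -1.573]
wrist_force: [-0.4, -0.2, -5.8]
finger_gap: 27.6
[537.97676182 -48.97034415 226.14458277] [-1.56998530e+00 -2.51854439e-04 -1.57317548e+00]
[(array([360.9, 258.8]), 0.58, array([ 524.1, -193.9])), (array([463.4, 333.7]), 0.5, array([ 346.4, -424.8]))]
[(array([360.9, 258.8]), 0.58, array([ 524.1, -193.9])), (array([463.4, 333.7]), 0.5, array([ 346.4, -424.8]))]
26 (np.float64(-17.849978738701196), np.int64(520), np.int64(-189))
28 (np.float64(-33.42412112995506), np.int64(522), np.int64(-189))
29 (np.float64(-35.52986880997442), np.int64(523), np.int64(-189))
30 (np.float64(-36.03235862961581), np.int64(523), np.int64(-189))
31 (np.float64(-35.22421816487519), np.int64(524), np.int64(-190))
32 (np.float64(-33.211984482785326), np.int64(524), np.int64(-190))
33 (np.float64(-29.410631146362892), np.int64(525), np.int64(-189))
```

View pics/s9.png

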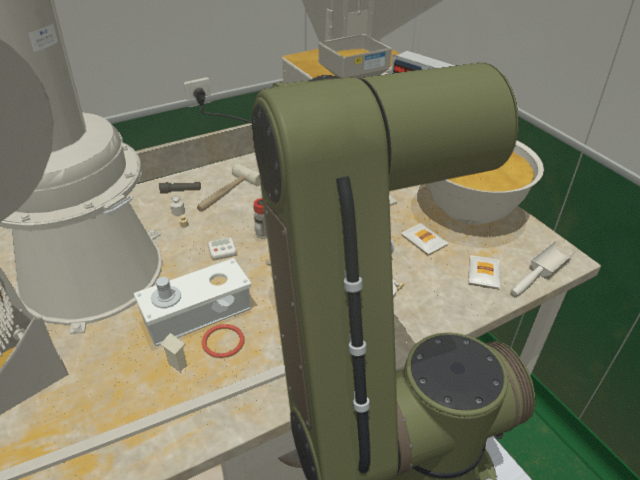

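View pics/t9.png

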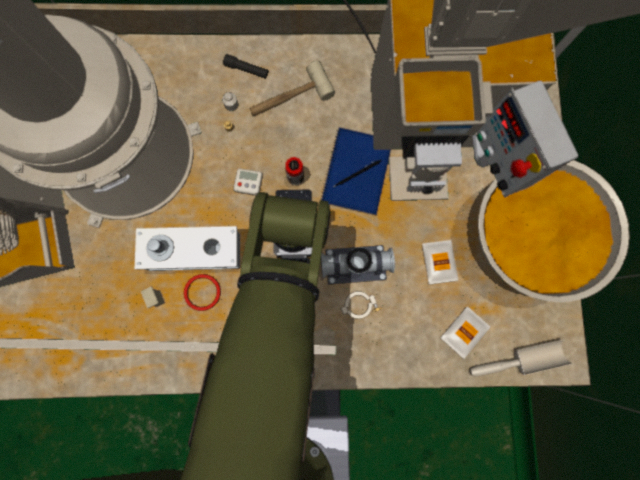

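```bash
cat > fit.py <<'E'
from h import *
from scipy.ndimage import map_coordinates
from scipy.optimize import minimize
th=np.linspace(0,2*np.pi,120,endpoint=False)
def fit(c,img,x0,y0,r,z,sign=1,w=2.5,span=5,angs=None):
    g=cv2.GaussianBlur(cv2.cvtColor(img,cv2.COLOR_BGR2GRAY),(0,0),0.7).astype(float)
    def circ(x,y,r):
        P=np.array([proj(c,[x+r*np.cos(t),y+r*np.sin(t),z]) for t in th]); return map_coordinates(g,[P[:,1],P[:,0]],order=1)
    f=lambda p: sign*np.mean(np.clip(circ(p[0],p[1],p[2]-w)-circ(p[0],p[1],p[2]+w),-40,40))
    best=min((f((x,y,r)),x,y) for x in np.arange(x0-span,x0+span+.1,1) for y in np.arange(y0-span,y0+span+.1,1))
    o=minimize(lambda p:f((p[0],p[1],r)),best[1:],method='Nelder-Mead',options=dict(initial_simplex=[best[1:],(best[1]+1,best[2]),(best[1],best[2]+1)]))
    return o.x.round(2),round(o.fun,1)
E
python3 - <<'E'
from fit import *
c=manip.camera('top'); cs=manip.camera('scene')
t0=cv2.imread('pics/top0.png');t9=cv2.imread('pics/t9.png');s9=cv2.imread('pics/s9.png');s0=cv2.imread('pics/scene0.png')
print('left t0',fit(c,t0,560,280,32,88),'t9',fit(c,t9,560,280,32,88))
print('right t0',fit(c,t0,561,159.6,32,88))
print('hole R t9',fit(c,t9,561,159.6,20,85), 's9',fit(cs,s9,561,159.6,20,85))
print('left s0',fit(cs,s0,560,280,32,88),'s9',fit(cs,s9,560,280,32,88),'right s0',fit(cs,s0,560,160,32,88))
for r in (29,30,31,32): print('port',r,fit(c,t0,522,-189,r,96),fit(c,t9,522,-189,r,96))
print('bore',fit(c,t0,522,-189,20,96,-1),fit(c,t0,522,-189,19,96,-1))
for z in (93,96): print(z,[fit(c,t0,522,-189,r,z) for r in (29,30,32)])
E
```

```text
left t0 (array([559.88, 279.77]), np.float64(-33.5)) t9 (array([559.97, 279.9 ]), np.float64(-33.4))
right t0 (array([560.93, 159.12]), np.float64(-30.9))
hole R t9 (array([562.27, 160.  ]), np.float64(-38.7)) s9 (array([560.05, 159.12]), np.float64(-38.3))
left s0 (array([557.95, 279.03]), np.float64(-29.9)) s9 (array([558.06, 279.18]), np.float64(-29.7)) right s0 (array([559.31, 159.38]), np.float64(-28.4))
port 29 (array([ 522.67, -189.33]), np.float64(-35.6)) (array([ 522.51, -188.43]), np.float64(-32.1))
port 30 (array([ 522.99, -189.44]), np.float64(-36.1)) (array([ 523.03, -188.71]), np.float64(-32.9))
port 31 (array([ 523.77, -189.56]), np.float64(-35.3)) (array([ 523.78, -189.34]), np.float64(-32.4))
port 32 (array([ 524.1, -189.5]), np.float64(-33.3)) (array([ 524.11, -189.96]), np.float64(-30.4))
bore (array([ 521.86, -189.51]), np.float64(-31.8)) (array([ 522.61, -190.28]), np.float64(-32.2))
93 [(array([ 522.97, -189.58]), np.float64(-35.5)), (array([ 523.29, -189.74]), np.float64(-36.1)), (array([ 524.54, -189.82]), np.float64(-33.5))]
96 [(array([ 522.67, -189.33]), np.float64(-35.6)), (array([ 522.99, -189.44]), np.float64(-36.1)), (array([ 524.1, -189.5]), np.float64(-33.3))]
```

```bash
python3 -m jog '[20,0,-2,0,0.1,0,50,0,-5,0,0.1,0,85,0,-9,0,0.1,0,112,0,-12,0,0.1,0,130,0,-14,0,0.1,0,139,0,-15,0,0.1,0,139,0,-15,0,0.1,0,139,0,-15,0,0.1,0,139,0,-15,0,0.1,0,139,0,-15,0,0.1,0]'; python3 - <<'E'
from h import *
plan([523,-188.2,150])
s=manip.read_state();print(s['eef_pos'],s['eef_rot'],s['wrist_force'])
c=manip.camera('scene');save(c,'s10.png')
c=manip.camera('top');save(c,'t10.png')
E
```

```text
clock: 14.48
eef_pos: [523.0, -185.6, 225.5]
eef_rot: [-1.571, 0.0, -1.572]
wrist_force: [0.3, 0.1, -6.2]
finger_gap: 27.4
shift [ 2.7 75.5 -0. ] turn [-0.  -0.1 -0. ]
[ 523.01589708 -185.55553028  225.48481488] [-1.57078603e+00  1.99905398e-04 -1.57182906e+00] [ 0.32402724  0.05420619 -6.2354373 ]
```

View pics/s10.png

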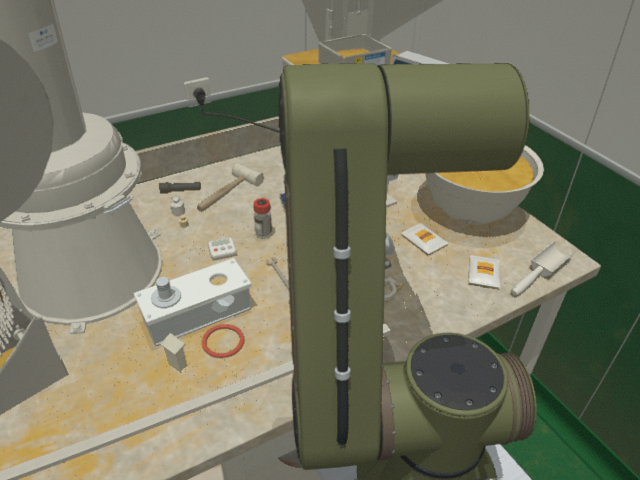

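View pics/t10.png

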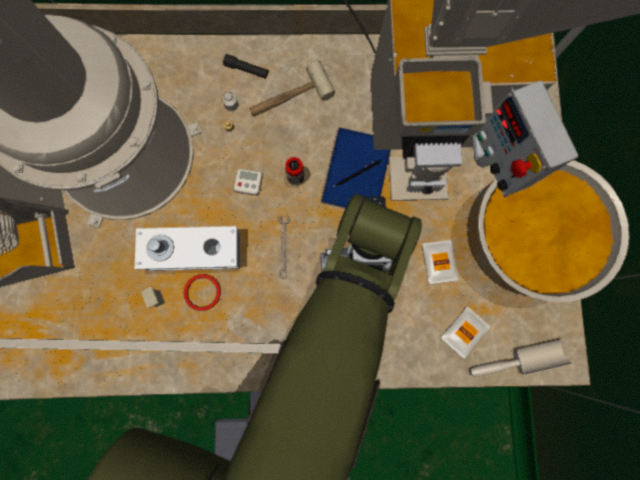

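```bash
python3 -m jog '[2,8,0,0,0,0,2.5,18,0,0,0,0,2.5,26,0,0,0,0,2.5,30,0,0,0,0,2.5,30,0,0,0,0,2.5,30,0,0,0,0]'; python3 -m jog '[0,4,0,0,0,0,0,8,0,0,0,0,0,12,0,0,0,0,0,16,0,0,0,0,0,20,0,0,0,0,0,20,0,0,0,0]'; python3 -c "
from h import *
s=manip.read_state();print(s['eef_pos'],s['wrist_force'],s['moment'])"
```

```text
clock: 15.08
eef_pos: [522.7, -189.3, 195.1]
eef_rot: [-1.571, 0.0, -1.573]
wrist_force: [0.4, -0.3, -6.0]
finger_gap: 27.1
clock: 15.58
eef_pos: [522.4, -189.2, 174.4]
eef_rot: [-1.572, 0.001, -1.573]
wrist_force: [0.6, 0.0, -6.4]
finger_gap: 27.1
[ 522.42695212 -189.16597602  174.43562086] [ 6.23955526e-01  5.61773919e-03 -6.39750380e+00] [-0.0057674  -0.05319507  0.06524732]
```

```bash
python3 -m jog '[-0.4,3,0.3,0,0,0,-0.8,6,0.5,0,0,0,-0.8,9,0.5,0,0,0,-0.8,12,0.5,0,0,0,-0.8,15,0.5,0,0,0,-0.8,18,0.5,0,0,0,-0.8,18,0.5,0,0,0]'; python3 -c "
from h import *
s=manip.read_state();print(s['eef_pos'],s['wrist_force'],s['moment'])"
```

```text
clock: 16.17
eef_pos: [523.0, -188.4, 156.7]
eef_rot: [-1.572, 0.0, -1.573]
wrist_force: [-0.4, 0.6, -5.6]
finger_gap: 27.3
[ 522.99168464 -188.4098889   156.68513761] [-0.3590151   0.5917992  -5.58251623] [-0.01717894 -0.00657455  0.01382065]
```

No side force so far, so I'll keep going down.

```bash
python3 -m jog '[0,3,0,0,0,0,0,6,0,0,0,0,0,9,0,0,0,0,0,12,0,0,0,0,0,15,0,0,0,0,0,18,0,0,0,0,0,20,0,0,0,0,0,22,0,0,0,0,0,22,0,0,0,0]'; python3 -c "
from h import *
s=manip.read_state();print(s['eef_pos'],s['wrist_force'],s['moment'])"
```

```text
clock: 16.92
eef_pos: [523.1, -188.5, 135.0]
eef_rot: [-1.571, 0.0, -1.573]
wrist_force: [0.3, 0.2, -7.1]
finger_gap: 27.1
[ 523.10590004 -188.45522411  135.01481041] [ 0.32115937  0.22731152 -7.05884557] [-0.0206658  -0.04028787 -0.00263467]
```

```bash
python3 -m jog '[0,1,0,0,0,0,0,2,0,0,0,0,0,3,0,0,0,0,0,4,0,0,0,0,0,4.5,0,0,0,0,0,4.5,0,0,0,0]'; python3 -m jog '[0,0.5,0,0,0,0,0,0.5,0,0,0,0]';python3 -m jog '[0,0.5,0,0,0,0,0,0.5,0,0,0,0]'
```

```text
clock: 17.42
eef_pos: [523.2, -188.5, 130.8]
eef_rot: [-1.571, 0.0, -1.573]
wrist_force: [-0.7, 0.3, -6.5]
finger_gap: 27.7
clock: 17.58
eef_pos: [523.2, -188.5, 130.4]
eef_rot: [-1.571, 0.0, -1.573]
wrist_force: [-0.4, -1.2, -6.1]
finger_gap: 27.5
clock: 17.75
eef_pos: [523.3, -188.5, 130.0]
eef_rot: [-1.571, -0.0, -1.573]
wrist_force: [0.4, -0.2, -6.5]
finger_gap: 27.4
```

```bash
python3 -m jog '[0,0.5,0,0,0,0,0,0.5,0,0,0,0]'; python3 -m jog '[0,0.5,0,0,0,0,0,0.5,0,0,0,0]';python3 -m jog '[0,0.5,0,0,0,0,0,0.5,0,0,0,0]'
```

```text
clock: 17.92
eef_pos: [523.3, -188.5, 129.9]
eef_rot: [-1.571, -0.0, -1.573]
wrist_force: [-2.9, -0.0, 0.5]
finger_gap: 27.3
clock: 18.08
eef_pos: [523.3, -188.6, 129.9]
eef_rot: [-1.57, -0.0, -1.573]
wrist_force: [-6.5, 1.7, 6.4]
finger_gap: 27.4
clock: 18.25
eef_pos: [523.3, -188.6, 129.9]
eef_rot: [-1.57, -0.0, -1.573]
wrist_force: [-9.4, 4.0, 12.5]
finger_gap: 27.2
```

```bash
python3 -m jog '[0,0,0,0,0,0,0,0,0,0,0,0,0,0,0,0,0,0,0,0,0,0,0,0,0,0,0,0,0,0,0,0,0,0,0,0]'; python3 - <<'E'
from fit import *
s=manip.read_state();print(s['eef_pos'],s['eef_rot'],s['wrist_force'],s['moment'],s['finger_gap'])
c=manip.camera('top');save(c,'t11.png');print('left',fit(c,cv2.imread('pics/t11.png'),560,280,32,88))
cs=manip.camera('scene');save(cs,'s11.png')
a=cv2.resize(cv2.imread('pics/t11.png')[215:335,285:445],None,fx=4,fy=4);b=cv2.resize(cv2.imread('pics/s11.png')[220:340,110:270],None,fx=4,fy=4)
cv2.imwrite('pics/a11.png',a);cv2.imwrite('pics/b11.png',b)
for i in range(3): manip.camera('top');print(manip.read_state()['wrist_force'])
E
```

```text
clock: 18.75
eef_pos: [523.3, -188.6, 129.8]
eef_rot: [-1.57, -0.0, -1.573]
wrist_force: [-9.2, 2.9, 13.0]
finger_gap: 27.2
[ 523.28496358 -188.5540226   129.84702432] [-1.57013893e+00 -3.94438727e-04 -1.57324171e+00] [-9.16980144  2.93626494 12.95751358] [0.58219108 1.57708532 0.02714353] 27.231585793572403
left (array([559.93, 279.96]), np.float64(-33.5))
[-8.48537179  3.58575045 12.43828202]
[-8.94693267  2.76293533 12.06510518]
[-8.78915218  2.53448937 11.26193958]
```

View pics/a11.png

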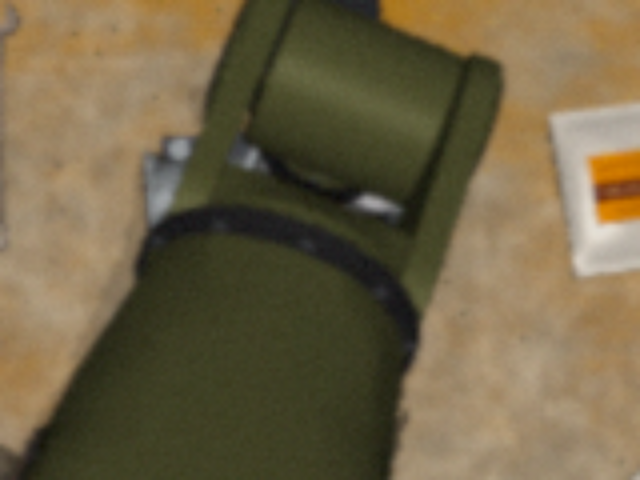

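View pics/b11.png

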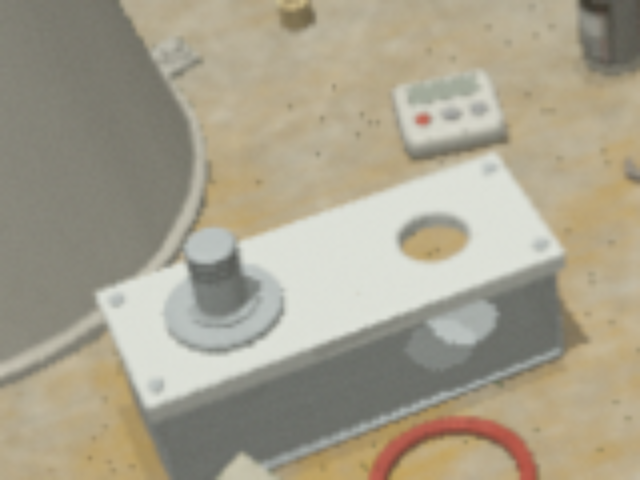

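```bash
python3 -c "
from h import *
s=manip.read_state();print(s['clock'],s['wrist_force'],s['eef_pos'])
print(manip.sign_off())"
```

```text
19.0 [-8.78915218  2.53448937 11.26193958] [ 523.29637854 -188.57060639  129.86875245]
the job is handed in; nothing more can be done
None
```

The right cartridge is the magnet. It is in the port, still gripped and pressed down on the gasket, ready for you to close the clamp. The left one is back in its own hole. I handed the job in at 19.0 s, and `sign_off` reported no verdict.

- **Weighing:** I lifted the left cartridge right out and the wrist read about 2.5 N, then seated it again. The right one read about 6.0 N when lifted out.
- **Fit in the port:** Contact came with the tool at 129.9 mm, exactly where the flange should meet the gasket. There was no side force on the way down. The tool stays vertical to within 0.001 rad, and the grip is set to 55 N.
- **Push on the gasket:** It is about 17–19 N, counting the cartridge's weight.
- **Lighter cartridge:** The last top view puts it at (559.9, 280.0) mm, within 0.2 mm of where it started. The last scene view shows it seated flat and upright.

- **Not seen directly:** The arm hid the port from both cameras, so the seating rests on contact height and forces.
- **Side force:** About 9 N at the wrist appeared once I pressed down. I left it.
- **Push easing:** The upward wrist force eased from about 13 to 11 N during the last readings. That still leaves about 17 N on the gasket, against the 2 N required.

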